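# Snug down a filter's retaining ring with a pin spanner

### The job

The amber emission filter is back in its lens cell, but its retaining ring has only been started by hand. Take the pin spanner from its rest, feel both of its pins down into a pair of opposite holes in the ring and turn the ring clockwise until it is home on the filter and snug, about half a newton-metre (a whole one is overtight and cracks the filter); then lift the spanner off and set it back in its rest. Go gently: never bear on the ring with more than 60 N, push and turn together, keep off the glass, and leave the dish, the blower and the power adapter where they are.

Things in the scene. Friction and masses are not known exactly. Their poses are not given: they have to be found in the camera images.
- cell_mount: Aluminium bench mount screwed to the bench: base plate 124 x 114 x 12 mm, split rubber-lined clamp collar 110 mm diameter with a screw lug at its -x side, holding an upright dark lens-cell barrel (92 mm diameter, bore 76, rim 82 mm above the bench). Origin on the bench under the barrel's axis, z up. The barrel is clamped at any clocking, so the mount's yaw does not tell where the ring's holes are.
- ring_centre (a point): Centre of the retaining ring's upper face, on the barrel's vertical axis, 80 mm above the bench, 2 mm below the rim. Aluminium ring, 75 mm outside, 44 inside, with six blind holes, 7 mm diameter, 7 deep, every 60 degrees on a 60 mm circle. Where the holes stand is not measured (axes are the mount's) and always differs: see them, or rest the pins lightly on the face and turn until they drop in.
- ring (a joint): Turn of the ring in the barrel's thread, rad, growing clockwise seen from above (tightening); says nothing of where the holes are. Starts at -0.95 to -0.55 and stops hard at 0, home on the filter. The thread drags about 0.18 N m either way. Turned home it stays there when let go.
- barrel (a joint): Wind-up of the barrel in its rubber-lined clamp, rad, growing clockwise seen from above: 0 unloaded, springing by 1 rad per 6 N m, so it tells the torque on the ring: 0.03 while the thread drags, 0.05 (0.3 N m) just snug, 0.083 (0.5 N m) right, 0.167 (1 N m) overtightened. Springs back to 0 when let go. Clocking of the barrel not included.
- spanner: Two-pin face spanner, 160 g (+-25%): steel cross bar 74 x 16 x 9 mm, at its ends two round-nosed steel pins, 5 mm diameter, 11 long, pointing down, 60 mm between centres; grey ribbed grip on top. Origin midway between the pin tips, at their level; x along the bar through both pins, z up. Bar from z = 11 to 20 mm, grip from 27 to 71 mm. A half turn about z makes no difference.
- pin_a (a point): Tip of the pin at x = -30 mm of the spanner.
- pin_b (a point): Tip of the pin at x = +30 mm of the spanner.
- spanner_grip (a point): Middle of the spanner's grip, 49 mm above the pin tips, on the spanner's z axis. The grip is a rounded flat block, 50 mm along the spanner's x, 14 mm thick along its y, 44 mm high: pinch it across its thickness, from above.
- rest: Black spanner rest screwed to the bench: tray 90 x 34 mm, walls 22 mm high (inside 80 x 24 mm), with a block in the middle (42 mm long, top at 17 mm) on which the bar lies while the pins hang free at either end. Origin on the bench under its centre, x along its length, z up. The spanner starts in it, origin 6 mm above the bench, its x along the rest's x; it goes back so, either way round.
- filter: Amber glass filter, 72 mm diameter, 4 mm thick, concentric with the ring and seen through its bore; origin in the centre of its underside, its upper face 10 mm below the ring's upper face. Not to be touched.
- dish: Covered petri dish, 90 mm diameter, 16 mm high, loose on the bench. Origin in the centre of its underside. Leave alone.
- blower: Black rubber dust blower standing on its bulb, 64 mm diameter, nozzle upward, 112 mm high, loose. Origin in the centre of its underside. Leave alone.
- adapter: Black power adapter, 115 x 52 x 32 mm, loose on the bench. Origin in the centre of its underside, x along its length. Leave alone.

How it is judged:
By the outcome, as a careful person would: the job done as asked, in the order asked, and still so for the second after the job is handed in, with the robot touching nothing.
It also fails if it takes over 72 s, if anything falls off the work surface, if the arm or the gripper's body presses on something with over 40 N, if the wrist force passes 120 N, or if a joint passes its speed limit or range.

### The arm

A 6-joint arm with a two-finger parallel gripper is mounted at the origin on the work surface. World frame = base frame: x ahead of the robot, y to its left, z up, the work surface at z = 0. Lengths are in m, angles in rad, forces in N, time in s.
With the tool pointing down it reaches from about 0.225 to 0.875 m from the base axis. Payload 3.4 kg.
Tool frame: the origin (TCP) lies at the very end of the fingers, on their centre line; the grasp point (between the pads) lies arm.hold_point_z behind it (arm.hold_point_z is the distance from the TCP to the grasp point, in m); z points along the fingers, y is the direction in which the jaws open and shut (so a half turn about z gives the same grasp; the last joint's range is limited). The gripper opens to 85 mm and grips with 20 to 120 N. Pads are 22 mm wide; open, the fingers measure 114 mm over their backs; the gripper's body (76 mm by 85 mm) begins 54 mm behind the grasp point. The pads swing forward as they close: fully open they stand 13 mm farther back than shut.
Start: joints at [-1.332, 0.276, 1.505, -0, 1.361, -0.121], TCP at [0.202, -0.538, 0.21] pointing down, gripper open.
Joint ranges: [-2.89, 2.89], [-0.75, 2.08], [0.22, 2.7], [-1.18, 4.32], [0.11, 2.71], [-2.7, 2.7]. Speed limits (rad/s): [2.57, 2.57, 3.14, 3.14, 3.14, 3.14].

### API

Orientations are given as a unit quaternion [x, y, z, w].
In Python, from bench import arm gives the robot as it stands.
- The arm moves only by the shell command python3 -m creep 'ROWS' [OPENING] [FORCE]. ROWS is a JSON object of lists of equal length, an entry for each row: "offset": the shift along the tool's x, y, z in cm, a list of three; "spin": the turn about the tool's z in rad. A call has 1 to 5 rows; each row is the pose to reach, as a shift and turn from the pose commanded when the call began, along the tool's axes at that moment; what a row does not reach only later rows make up. A row lasts 1/10 s, in which the tool goes at most 50 mm and 8.59 degrees, less where a joint would pass 70% of its speed; a pose out of reach is approached as far as the arm can. A call with a gripper value outside its range is refused whole. OPENING is the closure, from -1 (fully open) to 1 (shut), set as the call begins (- or left out, the last holds). The fingers move at their own pace and stop on an object; FORCE is the grip in N (left out, the last holds). Time passes only in rows, so rows that repeat a pose let the fingers close. It gives the time, the measured TCP pose, the force and the opening at its end, in the units of the state.
- arm.read_state(): the state, without advancing time (a new reading comes with each control period).
- arm.capture(name): name is "scene" or "top" or "wrist"; returns a dict with "color" (480x640x3 uint8, blue, green, red), "fx", "fy", "cx", "cy" (pixels), "k1" (the pictures are not rectified: a ray, as slopes to the right and down, at radius r is drawn at 1 + k1 r^2 times it, then the intrinsics apply), "R" (3x3) and "t" (3): a world point X has camera coordinates R X + t; the wrist camera has in their place "hand_eye" (4x4, takes a point from camera to tool coordinates, whose origin is the TCP and whose axes are the flange's). Camera axes: x right, y down, z forward; pixel columns grow to the right and rows downward; lengths in m; the calibration is good to about 2 mm. A picture is of the moment at which its call begins: read the wrist's pose just before it. There is no depth.
- arm.finish_job(): hands the job in, once; it reports no verdict.
The state is a dict: "t": time; "joint_pos": joint angles; "qd": joint speeds; "joint_efforts": joint torques, N m; "position": TCP position; "tcp_rot": TCP orientation; "ft_force": force on the tool from outside, world axes, zero at the start; "wrist_torque": the same for the moment, N m; "width": opening from 0.0 (shut) to 1.0 (fully open).
Only numpy, scipy, OpenCV 4.12 (cv2) and the standard library are available. Lean on these libraries where they do the work, as an engineer would, in place of code of your own. Each camera call takes 0.05 s, during which the arm holds its last target. There are 200 camera calls.

## Working session

There is one attempt and no reset: what is moved stays moved. The work goes in short steps, Python scripts to look and compute and a shell command to move; the robot and the scene stay as the last step left them, time stands still between calls to the robot, and variables do not carry over. Pictures are saved under pics/ and viewed, about 8 in all and at most 12, crops included, and the job is handed in when it is done.

```bash
ls; mkdir -p pics
cat > h.py <<'E'
import numpy as np, cv2
from bench import arm
from scipy.spatial.transform import Rotation as Rn
def cap(name):
    s=arm.read_state(); c=arm.capture(name)
    if 'hand_eye' in c:
        H=np.array(c['hand_eye']); T=np.eye(4); T[:3,:3]=Rn.from_quat(s['tcp_rot']).as_matrix(); T[:3,3]=s['position']
        W=T@H; c['R']=W[:3,:3].T; c['t']=-c['R']@W[:3,3]
    c['R']=np.array(c['R']); c['t']=np.array(c['t']).ravel(); c['K']=np.array([[c['fx'],0,c['cx']],[0,c['fy'],c['cy']],[0,0,1.]])
    c['D']=np.array([c['k1'],0,0,0.]); c['img']=np.array(c['color']); return c
def onplane(c,uv,z):
    p=cv2.undistortPoints(np.array(uv,float).reshape(-1,1,2),c['K'],c['D']).reshape(-1,2)
    d=np.c_[p,np.ones(len(p))]@c['R']; o=-c['R'].T@c['t']
    return o+d*((z-o[2])/d[:,2])[:,None]
def proj(c,X):
    return cv2.projectPoints(np.array(X,float).reshape(-1,1,3),cv2.Rodrigues(c['R'])[0],c['t'],c['K'],c['D'])[0].reshape(-1,2)
E
python3 - <<'E'
from h import *
for n in ['scene','top','wrist']:
    c=cap(n); cv2.imwrite(f'pics/{n}0.png',c['img']); print(n,c['fx'],c['cx'],c['cy'],c['k1'],-c['R'].T@c['t'])
    print(c['R'].round(3).tolist())
s=arm.read_state(); print(s, arm.hold_point_z)
E
```

```text
pics
scene 542.5574794501043 319.9340183248394 230.84145063289168 -0.07956909918435251 [1.18795668 0.63542378 1.22207147]
[[-0.762, 0.648, -0.007], [0.525, 0.61, -0.593], [-0.38, -0.456, -0.805]]
top 441.26976934313717 319.64178351055494 243.99985633795745 0.008061034292680576 [ 0.51541547 -0.02862658  1.0291752 ]
[[0.012, -0.999, -0.03], [-0.989, -0.007, -0.149], [0.149, 0.031, -0.988]]
wrist 366.1977115776079 318.58883989793287 239.23876510712867 -0.05320562260936122 [ 0.27972507 -0.51020143  0.3732996 ]
[[0.351, -0.936, -0.002], [-0.887, -0.334, 0.319], [-0.299, -0.11, -0.948]]
{'t': 0.15, 'joint_pos': array([-1.33202820e+00,  2.76436662e-01,  1.50583652e+00, -8.61071313e-06,
        1.36072198e+00, -1.21047193e-01]), 'qd': array([ 2.49185936e-03, -2.16692959e-03, -4.13210899e-03, -1.08852226e-03,
       -1.71288733e-03, -4.43722154e-06]), 'joint_efforts': array([ 2.54463252e-03, -4.17140973e+01, -2.46032774e+01, -1.30434501e-04,
        7.60249794e-03,  6.65490404e-06]), 'position': array([ 0.20232211, -0.53776886,  0.20914823]), 'tcp_rot': array([ 9.83859817e-01,  1.78939567e-01, -4.54550429e-05, -6.99791090e-04]), 'ft_force': array([-0.13692022,  0.878839  ,  0.08419175]), 'wrist_torque': array([ 0.00978593, -0.01372158, -0.0297106 ]), 'width': 0.9970047994569367} 0.0187
```

View pics/top0.png

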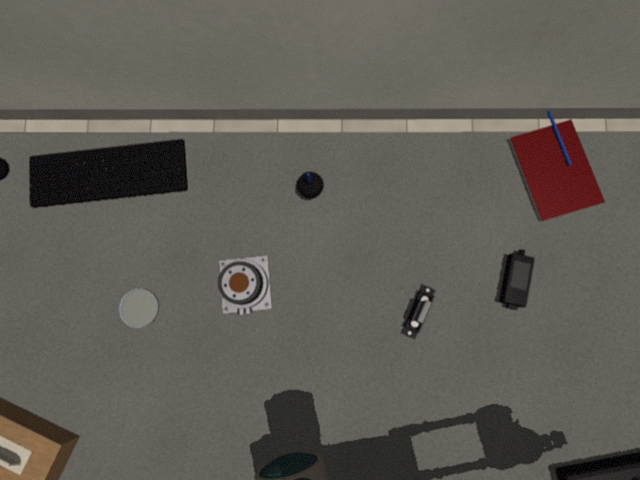

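View pics/scene0.png

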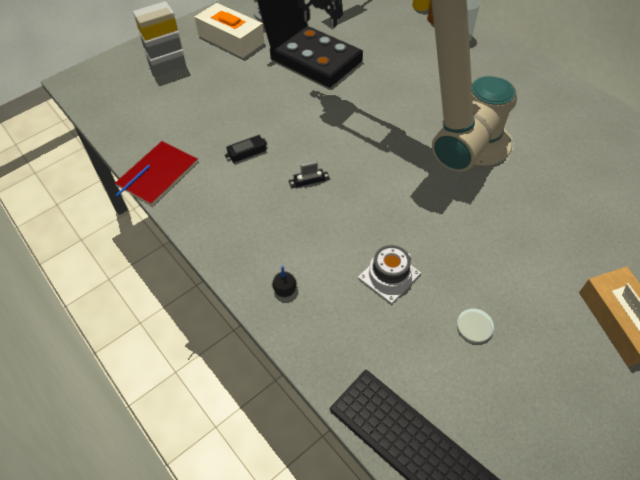

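Top view: mount/ring at about (240,283), spanner in its rest at (419,311) with its ends at (429,291) and (409,333), dish (139,308), blower (310,185), adapter (517,280). The scene view agrees.

Run:
```python
from h import *
c=cap('top'); s=cap('scene')
hsv=cv2.cvtColor(c['img'],cv2.COLOR_BGR2HSV)
def blob(c,u,v,r):
    hsv=cv2.cvtColor(c['img'],cv2.COLOR_BGR2HSV)
    m=cv2.inRange(hsv,(3,120,80),(22,255,255)); k=np.zeros_like(m); cv2.circle(k,(u,v),r,255,-1); m&=k
    M=cv2.moments(m,True); return (M['m10']/M['m00'],M['m01']/M['m00']),M['m00']
a,n=blob(c,240,283,20); b,n2=blob(s,392,261,20)
print(a,n,b,n2,'ring@.075',onplane(c,[a],.075),onplane(s,[b],.075))
print('rest screws',onplane(c,[(429,291),(409,333)],.01), 'grip', onplane(c,[(421,309)],.07))
print('rest scene',onplane(s,[(309,178)],.02))
print('dish',onplane(c,[(139,308)],.016),'blower',onplane(c,[(310,185)],.03),'adapter',onplane(c,[(517,280)],.03))
for nm,cc,(x,y,w,h) in [('top',c,(180,220,280,140)),('sc',s,(260,150,180,160))]:
    cv2.imwrite(f'pics/{nm}1.png',cv2.resize(cc['img'][y:y+h,x:x+w],None,fx=2.8,fy=2.8,interpolation=cv2.INTER_CUBIC))
```

```text
(238.73540856031127, 282.29571984435796) 257.0 (391.62091503267976, 260.5424836601307) 153.0 ring@.075 [[0.57370658 0.17629141 0.075     ]] [[0.5692821  0.17516992 0.075     ]]
rest screws [[ 0.56215525 -0.24726487  0.01      ]
 [ 0.46748508 -0.20014485  0.01      ]] grip [[ 0.52095437 -0.21646654  0.07      ]]
rest scene [[ 0.51853739 -0.21459467  0.02      ]]
dish [[0.5162224  0.41695431 0.016     ]] blower [[0.8052094  0.02719533 0.03      ]] adapter [[ 0.5877879  -0.43817891  0.03      ]]
```

View pics/top1.png

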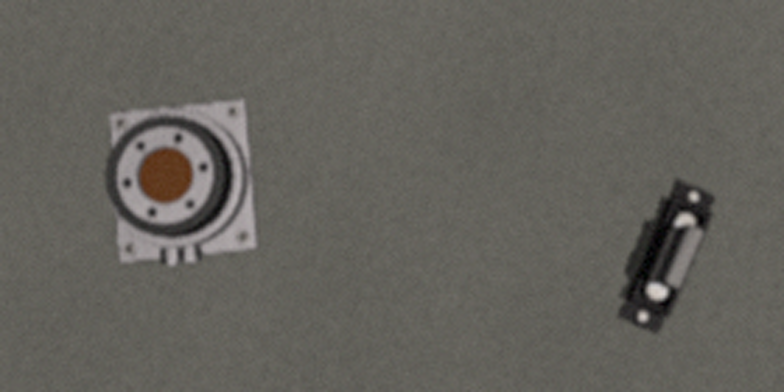

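```bash
python3 -m creep '{"offset":[[4,-1.8,0],[8,-3.7,0],[12,-5.5,0],[16,-7.4,0],[20,-9.2,0]],"spin":[0,0,0,0,0]}' -1; python3 -m creep '{"offset":[[4,-1.8,0],[8,-3.7,0],[12,-5.5,0],[16,-7.4,0],[20.3,-9.2,0]],"spin":[0.1,0.25,0.4,0.55,0.7]}'; python3 -m creep '{"offset":[[0,0,0],[0,0,0],[0,0,0]],"spin":[0.12,0.12,0.12]}'
python3 - <<'E'
from h import *
c=cap('wrist'); cv2.imwrite('pics/wrist1.png',c['img'])
s=arm.read_state(); print(s['t'],s['position'],s['joint_pos'].round(3),Rn.from_quat(s['tcp_rot']).as_matrix().round(3).tolist())
c=cap('top'); cv2.imwrite('pics/top2.png',c['img'])
print(proj(c,[[.515,-.224,.02]]))
E
```

```text
t: 0.75
position: [0.3582, -0.3802, 0.2098]
tcp_rot: [0.984, 0.179, 0.0, 0.0]
ft_force: [1.0, -0.9, -0.0]
width: 0.999
t: 1.25
position: [0.5125, -0.2259, 0.2099]
tcp_rot: [0.989, -0.15, -0.0, 0.0]
ft_force: [0.4, -1.3, -0.5]
width: 0.998
t: 1.55
position: [0.5114, -0.2275, 0.2096]
tcp_rot: [0.979, -0.205, -0.0, 0.0]
ft_force: [-1.1, -0.1, -0.1]
width: 1.001
1.6 [ 0.51114416 -0.22784487  0.20973782] [-0.543  0.253  1.537 -0.     1.351  1.441] [[0.916, -0.402, -0.0], [-0.402, -0.916, -0.0], [-0.0, 0.0, -1.0]]
[[420.05066067 311.79931987]]
```

View pics/wrist1.png

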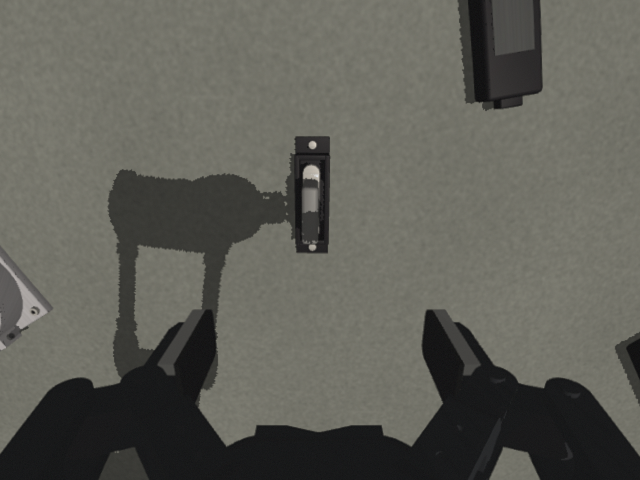

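Wrist view: rest screws at (312,145) and (312,247), the grip at x≈310 between them; camera is well centred on the rest.

Run:
```python
from h import *
c=cap('wrist'); g=cv2.cvtColor(c['img'],cv2.COLOR_BGR2GRAY)
sub=g[130:260,290:335]; 
def cen(y0,y1):
    m=(g[y0:y1,300:325]>140).astype(np.uint8); M=cv2.moments(m,True); return (300+M['m10']/M['m00'],y0+M['m01']/M['m00'])
a,b=cen(138,152),cen(240,254); print(a,b)
for z in (.003,.022):
    P=onplane(c,[a,b],z); d=P[0]-P[1]; print(z,P[:,:2].round(4).tolist(),np.linalg.norm(d),np.degrees(np.arctan2(d[1],d[0])),P.mean(0))
s=arm.read_state(); R=Rn.from_quat(s['tcp_rot']).as_matrix()
P=onplane(c,[a,b],.004).mean(0); print('tool delta cm',((P-s['position'])@R*100).round(2))
cv2.imwrite('pics/w2.png',cv2.resize(c['img'][125:265,255:365],None,fx=4,fy=4,interpolation=cv2.INTER_CUBIC))
```

```text
(311.1219512195122, 144.53658536585365) (311.44444444444446, 246.77777777777777)
0.003 [[0.5655, -0.2449], [0.4676, -0.2014]] 0.10715966995624258 -23.94721088592433 [ 0.51657578 -0.22310981  0.003     ]
0.022 [[0.5666, -0.2457], [0.4737, -0.2045]] 0.10167150259545389 -23.94721088592437 [ 0.52017163 -0.22510697  0.022     ]
tool delta cm [ 0.32 -0.69 20.59]
```

View pics/w2.png

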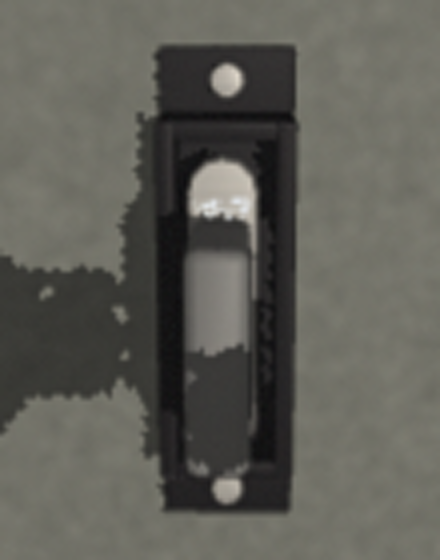

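Close crop: grip top spans x≈187–250, y≈250–470 in the crop, i.e. full pixels (302–317.5, 187.5–242.5), bar pin end at the top; the spanner's bar lies left of the tray's middle.

Run:
```python
from h import *
c=cap('wrist'); s=arm.read_state(); R=Rn.from_quat(s['tcp_rot']).as_matrix()
P=onplane(c,[(301.75,210),(317.5,210),(309.6,187.5),(309.6,242.5),(309.6,215)],.077)
print(np.linalg.norm(P[0]-P[1]),np.linalg.norm(P[2]-P[3]),P.round(4).tolist()); print(((P-s['position'])@R*100).round(2))
# bar end at top (crop 222,160 top extreme), z .026
B=onplane(c,[(255+188/4,166),(255+257/4,166),(255+222/4,125+158/4)],.026); print(((B-s['position'])@R*100).round(2))
```

```text
0.013135513172483527 0.047613988035172604 [[0.5244, -0.2195, 0.077], [0.5191, -0.2315, 0.077], [0.539, -0.2333, 0.077], [0.4956, -0.2137, 0.077], [0.5178, -0.2237, 0.077]]
[[ 0.87 -1.34 13.29]
 [ 0.86 -0.02 13.29]
 [ 2.76 -0.67 13.29]
 [-2.   -0.7  13.29]
 [ 0.43 -0.68 13.29]]
[[ 3.85 -1.49 18.39]
 [ 3.85  0.13 18.39]
 [ 3.99 -0.69 18.39]]
```

```bash
python3 -m creep '{"offset":[[0.35,-0.68,4],[0.35,-0.68,8],[0.35,-0.68,12],[0.35,-0.68,14],[0.35,-0.68,15.5]],"spin":[0,0,0,0,0]}'; python3 -m creep '{"offset":[[0,0,0.8],[0,0,1.4],[0,0,1.67],[0,0,1.67]],"spin":[0,0,0,0]}'; python3 -m creep '{"offset":[[0,0,0],[0,0,0],[0,0,0],[0,0,0],[0,0,0]],"spin":[0,0,0,0,0]}' 1 100;python3 -m creep '{"offset":[[0,0,0],[0,0,0],[0,0,0]],"spin":[0,0,0]}'
python3 - <<'E'
from h import *
s=arm.read_state(); print(s['ft_force'],s['wrist_torque'],s['width'],s['joint_pos'][5])
c=cap('wrist'); cv2.imwrite('pics/w3.png',c['img'])
E
```

```text
t: 2.25
position: [0.5161, -0.2227, 0.0529]
tcp_rot: [0.979, -0.206, -0.001, -0.0]
ft_force: [0.0, -0.6, 0.9]
width: 0.999
t: 2.65
position: [0.5178, -0.2229, 0.0385]
tcp_rot: [0.979, -0.206, 0.0, 0.0]
ft_force: [-0.5, 0.3, 0.0]
width: 1.0
t: 3.15
position: [0.5178, -0.2225, 0.0384]
tcp_rot: [0.979, -0.206, 0.0, -0.0]
ft_force: [-1.0, 3.7, 18.9]
width: 0.151
t: 3.45
position: [0.5179, -0.2226, 0.0386]
tcp_rot: [0.979, -0.206, 0.0, 0.0]
ft_force: [0.2, 1.9, 4.4]
width: 0.133
[0.18475877 1.92248602 4.42733816] [ 0.24159252  0.11023106 -0.04892459] 0.13253372621867815 1.4560107802343945
```

```bash
python3 -m creep '{"offset":[[0,0,-1],[0,0,-4],[0,0,-8],[0,0,-12],[0,0,-16.5]],"spin":[0,0,0,0,0]}'; python3 -m creep '{"offset":[[-1,-3.5,-0.7],[-2,-7,-0.7],[-3.2,-11,-0.7],[-4.4,-15.5,-0.7],[-5.6,-20,-0.7]],"spin":[0,0,0,0,0]}';  python3 -m creep '{"offset":[[-1.2,-4,0],[-2.4,-8,0],[-3.6,-12,0],[-4.6,-16,0],[-5.5,-18.7,0]],"spin":[-0.05,-0.2,-0.35,-0.5,-0.65]}'; python3 -m creep '{"offset":[[0,0,0],[0,0,0],[0,0,0],[0,0,0],[0,0,0]],"spin":[-0.15,-0.3,-0.43,-0.48,-0.48]}'
python3 - <<'E'
from h import *
c=cap('wrist'); cv2.imwrite('pics/w4.png',c['img'])
s=arm.read_state(); R=Rn.from_quat(s['tcp_rot']).as_matrix(); print(s['position'],s['ft_force'],s['width'],s['joint_pos'],R[:2,0]);
E
```

```text
t: 4.0
position: [0.5166, -0.2222, 0.2038]
tcp_rot: [0.979, -0.206, -0.001, -0.0]
ft_force: [1.4, -0.4, -2.2]
width: 0.133
t: 4.5
position: [0.5466, -0.0156, 0.21]
tcp_rot: [0.978, -0.206, -0.0, 0.0]
ft_force: [0.9, 0.7, -0.8]
width: 0.135
t: 5.0
position: [0.5719, 0.1789, 0.2097]
tcp_rot: [0.993, 0.121, -0.0, -0.0]
ft_force: [0.7, -0.3, -2.4]
width: 0.138
t: 5.5
position: [0.5716, 0.1762, 0.2097]
tcp_rot: [0.937, 0.35, -0.001, 0.0]
ft_force: [-0.0, 0.1, -1.1]
width: 0.133
[0.57163882 0.17618104 0.20976274] [ 0.04213137 -0.37249153 -1.86055117] 0.13632878005122562 [ 1.82914622e-01  3.11456311e-01  1.45332171e+00 -3.61830077e-04
  1.37779439e+00  1.03951206e+00] [0.75557219 0.65506459]
```

View pics/w4.png

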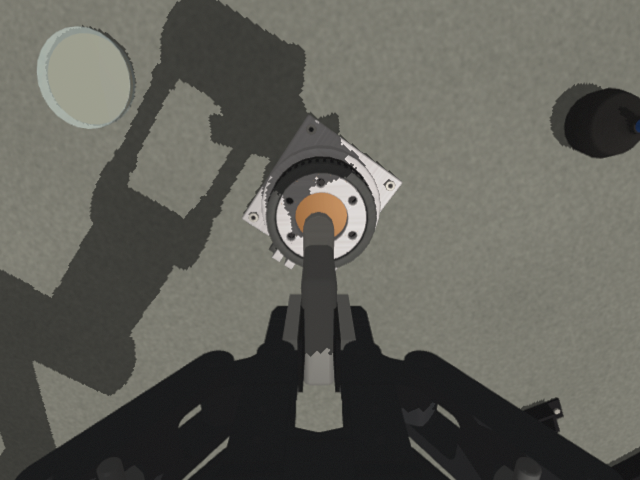

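Wrist view over the mount: five ring holes at about (320,182), (352,200), (352,235), (291,236), (289,200); the sixth is hidden by the spanner, whose far bar end is at (318,213).

Run:
```python
from h import *
from scipy.optimize import least_squares
c=cap('wrist'); s=arm.read_state(); R=Rn.from_quat(s['tcp_rot']).as_matrix(); p=s['position']
g=cv2.cvtColor(c['img'],cv2.COLOR_BGR2GRAY); uv=[]
for u,v in [(320,182),(352,200),(352,235),(291,236),(289,200)]:
    w=g[v-6:v+7,u-6:u+7].astype(float); 
    t=(np.percentile(w,90)+w.min())/2; m=(w<t).astype(np.uint8)
    n,l,st,ce=cv2.connectedComponentsWithStats(m); i=1+np.argmin(np.hypot(*(ce[1:]-6).T)); uv.append(ce[i]+[u-6,v-6]); print(uv[-1],st[i][4],w.min(),t)
P=onplane(c,uv,.08); L=(P-p)@R*100; print(L.round(2).tolist())
def f(q): # center + phase with R=3cm
    a=np.array([90*0]*5)
    th=q[2]+np.radians([0,60,120,240,300]); return (np.c_[q[0]+q[3]*np.cos(th),q[1]+q[3]*np.sin(th)]-L[:,:2]).ravel()
r=least_squares(f,[0,0,0,3]); print('centre cm, phase rad, radius',r.x.round(3),'resid mm',(r.fun*10).round(1))
C=p+R@np.array([r.x[0],r.x[1],0])/100; print('world centre',C)
# expected spanner pins/bar ends in pic
tip=.0324
for nm,x,z in [('pinb tip',.03,tip),('bar end bottom',.037,tip-.011),('bar end top',.037,tip-.020),('pin a',-.03,tip)]:
    print(nm,proj(c,[p+R@np.array([x,0,z])]))
x,y,w,h=240,150,160,120; cv2.imwrite('pics/w5.png',cv2.resize(c['img'][y:y+h,x:x+w],None,fx=5,fy=5,interpolation=cv2.INTER_CUBIC))
# amber via top cam at bore rim
t=cap('top'); cv2.imwrite('pics/top3.png',t['img'])
```

```text
[320.21186441 180.68644068] 118 35.0 120.5
[352.12280702 199.77192982] 57 21.0 119.5
[352.05882353 234.82352941] 51 27.0 122.5
[292.19736842 234.63157895] 76 29.0 119.0
[288.91891892 200.43243243] 37 16.0 57.300000000000026
[[3.25, 0.23, 12.98], [1.68, 2.85, 12.98], [-1.34, 2.93, 12.98], [-1.32, -2.13, 12.98], [1.63, -2.33, 12.98]]
centre cm, phase rad, radius [ 0.184  0.321 -0.017  2.979] resid mm [-0.8  0.4  0.4  0.3  0.7  0.  -0.3 -1.1  0.   0.4]
world centre [0.57521701 0.17496519 0.20983059]
pinb tip [[316.63368688 214.47389369]]
bar end bottom [[316.48588782 206.81335415]]
bar end top [[316.37761483 211.07549657]]
pin a [[316.85804898 310.29623932]]
```

View pics/w5.png

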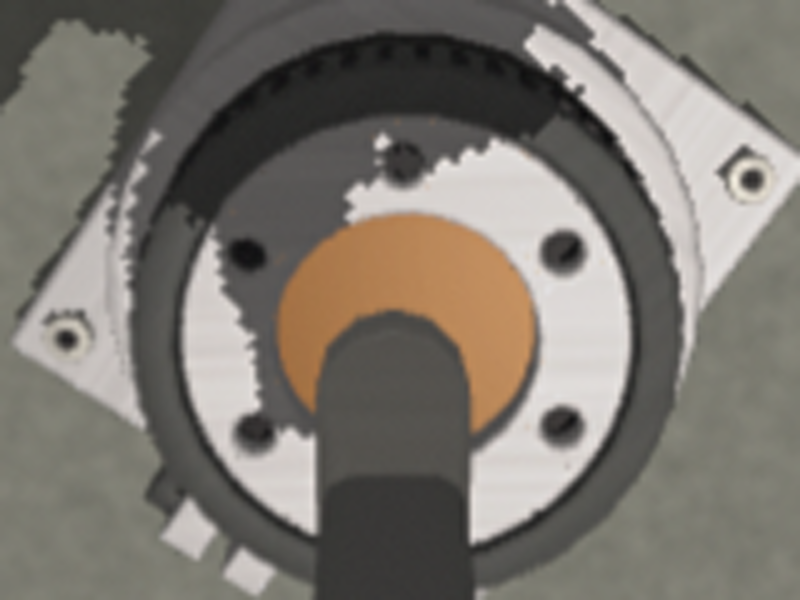

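```bash
python3 -m creep '{"offset":[[0.13,0.1,2.5],[0.26,0.2,5],[0.26,0.2,7],[0.26,0.2,8.3],[0.26,0.2,8.5]],"spin":[0,0,0,0,0]}'; python3 -m creep '{"offset":[[0,0,0],[0,0,0]],"spin":[0,0]}'
python3 - <<'E'
from h import *
c=cap('wrist'); s=arm.read_state(); R=Rn.from_quat(s['tcp_rot']).as_matrix(); p=s['position']; print(p,s['ft_force'])
tip=.0324
for nm,x,z in [('pinb tip',.03,tip),('bar end bottom',.037,tip-.011),('bar end top',.037,tip-.020)]:
    print(nm,proj(c,[p+R@np.array([x,0,z])]))
x,y,w,h=235,150,180,135; cv2.imwrite('pics/w6.png',cv2.resize(c['img'][y:y+h,x:x+w],None,fx=4.4,fy=4.4,interpolation=cv2.INTER_CUBIC))
cv2.imwrite('pics/w6f.png',c['img'])
E
```

```text
t: 6.15
position: [0.574, 0.1762, 0.1233]
tcp_rot: [0.937, 0.35, -0.002, -0.0]
ft_force: [-0.7, -0.2, -1.5]
width: 0.136
t: 6.35
position: [0.5762, 0.1767, 0.1263]
tcp_rot: [0.937, 0.35, 0.001, 0.0]
ft_force: [0.2, 0.4, -2.7]
width: 0.135
[0.57621941 0.17673365 0.12639698] [-0.497424   -0.26570594 -1.47334376]
pinb tip [[316.52403826 214.57200706]]
bar end bottom [[316.36495037 206.9155607 ]]
bar end top [[316.24990813 211.18196373]]
```

View pics/w6.png

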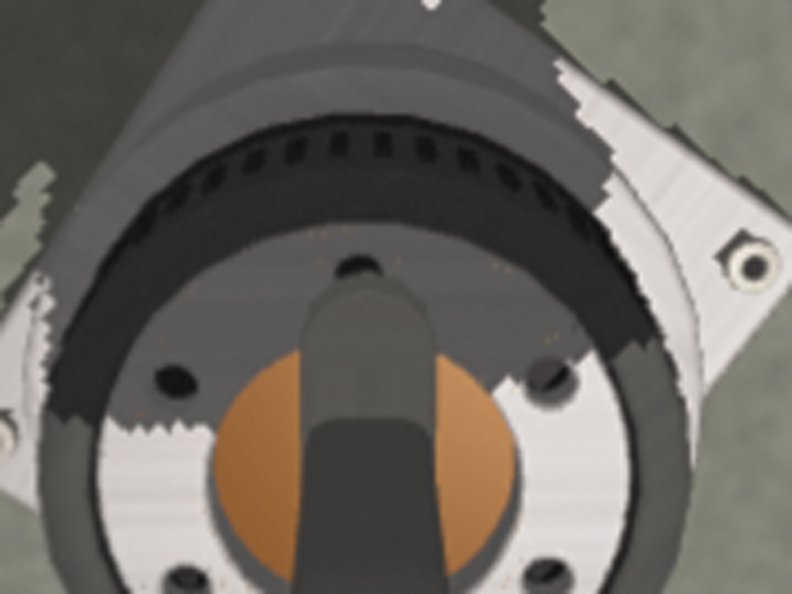

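Close crop: holes at (177,381), (186,580), (549,381), (547,574) and the far one at (358,268), partly behind the bar end; bar edges x=301–435, end y≈275.

Run:
```python
from h import *
from scipy.optimize import least_squares
c=cap('wrist'); s=arm.read_state(); R=Rn.from_quat(s['tcp_rot']).as_matrix(); p=s['position']; print(p)
uv=np.array([(177,381),(186,580),(549,381),(547,574)])/4.4+[235,150]
L=((onplane(c,uv,.08)-p)@R*100); print(L.round(2).tolist())
th0=np.radians([-60,-120,60,120])
def f(q):
    th=q[2]+th0; return (np.c_[q[0]+q[3]*np.cos(th),q[1]+q[3]*np.sin(th)]-L[:,:2]).ravel()
r=least_squares(f,[0,0,0,3]); print('ring centre cm, phase, rad',r.x.round(3),'res mm',(r.fun*10).round(1))
zb=p[2]-.0124
b=np.array([(301,350),(435,350),(368,275)])/4.4+[235,150]
print('bar edges/end in tool cm (end expect 3.7)',((onplane(c,b,zb)-p)@R*100).round(2).tolist())
```

```text
[0.57610105 0.17668604 0.12633969]
[[1.27, -2.51, 4.63], [-1.74, -2.5, 4.63], [1.27, 2.61, 4.64], [-1.65, 2.69, 4.63]]
ring centre cm, phase, rad [-0.212  0.073 -0.01   2.972] res mm [-0.2 -0.1  0.1  0.1  0.3  0.2 -0.2 -0.3]
bar edges/end in tool cm (end expect 3.7) [[2.76, -0.65, 1.24], [2.75, 0.89, 1.25], [3.64, 0.12, 1.25]]
```

```bash
python3 -m creep '{"offset":[[-0.15,-0.05,0.3],[-0.15,-0.05,0.7],[-0.15,-0.05,1.0],[-0.15,-0.05,1.2],[-0.15,-0.05,1.2]],"spin":[-0.01,-0.01,-0.01,-0.01,-0.01]}'; python3 -m creep '{"offset":[[0,0,0.1],[0,0,0.2],[0,0,0.2]],"spin":[0,0,0]}';python3 -m creep '{"offset":[[0,0,0.1],[0,0,0.1]],"spin":[0,0]}'
```

```text
t: 6.95
position: [0.5735, 0.1759, 0.1125]
tcp_rot: [0.935, 0.355, -0.0, -0.0]
ft_force: [0.7, -0.6, -2.0]
width: 0.136
t: 7.25
position: [0.574, 0.176, 0.1111]
tcp_rot: [0.935, 0.355, 0.0, 0.0]
ft_force: [-0.1, -0.1, -1.9]
width: 0.133
t: 7.45
position: [0.5741, 0.176, 0.1101]
tcp_rot: [0.935, 0.355, 0.0, 0.0]
ft_force: [1.1, 0.2, -2.2]
width: 0.133
```

```bash
for i in 1 2; do :; done; python3 -m creep '{"offset":[[0,0,0.1],[0,0,0.1]],"spin":[0,0]}';python3 -m creep '{"offset":[[0,0,0.1],[0,0,0.1]],"spin":[0,0]}';python3 -m creep '{"offset":[[0,0,0.1],[0,0,0.1]],"spin":[0,0]}'
```

```text
t: 7.65
position: [0.5742, 0.176, 0.1092]
tcp_rot: [0.935, 0.355, 0.0, 0.0]
ft_force: [1.7, 0.1, -1.8]
width: 0.135
t: 7.85
position: [0.5742, 0.176, 0.1081]
tcp_rot: [0.935, 0.355, 0.0, 0.0]
ft_force: [1.1, 0.6, -2.0]
width: 0.138
t: 8.05
position: [0.5741, 0.176, 0.1071]
tcp_rot: [0.935, 0.355, 0.0, 0.0]
ft_force: [1.8, -0.2, -1.3]
width: 0.132
```

```bash
python3 -m creep '{"offset":[[0,0,0.1],[0,0,0.1]],"spin":[0,0]}';python3 -m creep '{"offset":[[0,0,0.1],[0,0,0.1]],"spin":[0,0]}';python3 -m creep '{"offset":[[0,0,0.05],[0,0,0.05]],"spin":[0,0]}'
python3 -c "
from h import *
s=arm.read_state();print(s['ft_force'].round(2),s['wrist_torque'].round(3),s['joint_pos'][5])"
```

```text
t: 8.25
position: [0.5741, 0.176, 0.1061]
tcp_rot: [0.935, 0.355, 0.0, 0.0]
ft_force: [2.0, 0.2, -1.4]
width: 0.133
t: 8.45
position: [0.5741, 0.176, 0.1052]
tcp_rot: [0.935, 0.355, 0.0, 0.0]
ft_force: [1.4, 1.0, -0.1]
width: 0.133
t: 8.65
position: [0.5742, 0.176, 0.1051]
tcp_rot: [0.935, 0.355, 0.0, 0.0]
ft_force: [1.2, 0.9, 2.7]
width: 0.134
[1.18 0.94 2.7 ] [ 0.079 -0.324 -0.047] 1.0271642881271952
```

```bash
cat > st.py <<'E'
from h import *
s=arm.read_state();R=Rn.from_quat(s['tcp_rot']).as_matrix();print('F',s['ft_force'].round(2),'M',s['wrist_torque'].round(3),'p',s['position'].round(4),'xang',round(float(np.arctan2(R[1,0],R[0,0])),4),'w',round(s['width'],3))
E
python3 -m creep '{"offset":[[0,0,0.04],[0,0,0.08],[0,0,0.08],[0,0,0.08]],"spin":[0,0,0.04,0.08]}'; python3 st.py;python3 -m creep '{"offset":[[0,0,0],[0,0,0],[0,0,0],[0,0,0]],"spin":[0.05,0.1,0.15,0.15]}';python3 st.py
```

```text
t: 9.05
position: [0.5743, 0.176, 0.1049]
tcp_rot: [0.949, 0.317, 0.001, 0.0]
ft_force: [1.4, -0.2, 7.1]
width: 0.133
F [ 1.4  -0.22  7.14] M [ 0.068 -0.155  0.148] p [0.5743 0.176  0.1049] xang 0.6443 w 0.133
t: 9.45
position: [0.5744, 0.1758, 0.1049]
tcp_rot: [0.97, 0.245, 0.001, 0.0]
ft_force: [0.6, -1.1, 6.0]
width: 0.134
F [ 0.56 -1.12  5.99] M [-0.03  -0.164  0.164] p [0.5744 0.1758 0.1049] xang 0.4951 w 0.134
```

```bash
python3 -m creep '{"offset":[[0,0,0.02],[0,0,0.02],[0,0,0.02],[0,0,0.02]],"spin":[0.05,0.1,0.15,0.15]}';python3 st.py;python3 -m creep '{"offset":[[0,0,0],[0,0,0],[0,0,0]],"spin":[0.05,0.1,0.1]}';python3 st.py
```

```text
t: 9.85
position: [0.5744, 0.1758, 0.1048]
tcp_rot: [0.985, 0.172, 0.001, 0.0]
ft_force: [0.2, -0.6, 6.9]
width: 0.13
F [ 0.16 -0.56  6.85] M [-0.051 -0.132  0.184] p [0.5744 0.1758 0.1048] xang 0.3451 w 0.13
t: 10.15
position: [0.5744, 0.1757, 0.1048]
tcp_rot: [0.992, 0.122, 0.001, 0.0]
ft_force: [0.2, -0.9, 6.5]
width: 0.133
F [ 0.25 -0.9   6.54] M [-0.086 -0.158  0.146] p [0.5744 0.1757 0.1048] xang 0.2452 w 0.133
```

```bash
python3 -m creep '{"offset":[[0,0,0],[0,0,0]],"spin":[0.04,0.04]}';python3 st.py; python3 -m creep '{"offset":[[0,0,0],[0,0,0]],"spin":[0.04,0.04]}';python3 st.py
```

```text
t: 10.35
position: [0.5744, 0.1757, 0.1048]
tcp_rot: [0.995, 0.103, 0.001, 0.0]
ft_force: [1.1, 0.2, 6.8]
width: 0.138
F [1.07 0.16 6.76] M [-0.112 -0.146  0.149] p [0.5744 0.1757 0.1048] xang 0.2054 w 0.138
t: 10.55
position: [0.5744, 0.1756, 0.1048]
tcp_rot: [0.997, 0.083, 0.001, 0.0]
ft_force: [1.2, -1.2, 7.5]
width: 0.133
F [ 1.21 -1.21  7.48] M [-0.142 -0.18   0.149] p [0.5744 0.1756 0.1048] xang 0.1654 w 0.133
```

```bash
for k in 1; do python3 -m creep '{"offset":[[0,0,0],[0,0,0]],"spin":[0.03,0.03]}';python3 st.py; python3 -m creep '{"offset":[[0,0,0],[0,0,0]],"spin":[0.03,0.03]}';python3 st.py; python3 -m creep '{"offset":[[0,0,0],[0,0,0]],"spin":[0.03,0.03]}';python3 st.py; done
```

```text
t: 10.75
position: [0.5744, 0.1756, 0.1048]
tcp_rot: [0.998, 0.068, 0.001, 0.0]
ft_force: [1.9, -0.8, 6.7]
width: 0.134
F [ 1.93 -0.81  6.69] M [-0.157 -0.14   0.174] p [0.5744 0.1756 0.1048] xang 0.1356 w 0.134
t: 10.95
position: [0.5744, 0.1755, 0.1048]
tcp_rot: [0.999, 0.053, 0.001, 0.0]
ft_force: [1.4, 0.2, 6.6]
width: 0.136
F [1.4  0.19 6.63] M [-0.141 -0.194  0.175] p [0.5744 0.1755 0.1048] xang 0.1056 w 0.136
t: 11.15
position: [0.5744, 0.1755, 0.1048]
tcp_rot: [0.999, 0.038, 0.001, 0.0]
ft_force: [0.7, 0.4, 6.8]
width: 0.135
F [0.71 0.42 6.82] M [-0.128 -0.103  0.202] p [0.5744 0.1755 0.1048] xang 0.0756 w 0.135
```

```bash
python3 -m creep '{"offset":[[0,0,0],[0,0,0]],"spin":[0.03,0.03]}' >/dev/null;python3 st.py; python3 -m creep '{"offset":[[0,0,0],[0,0,0]],"spin":[0.03,0.03]}' >/dev/null;python3 st.py
```

```text
F [ 1.42 -0.44  6.42] M [-0.128 -0.126  0.148] p [0.5744 0.1755 0.1048] xang 0.0456 w 0.133
F [ 0.37 -0.36  6.91] M [-0.162 -0.167  0.141] p [0.5744 0.1755 0.1048] xang 0.0156 w 0.134
```

```bash
python3 -m creep '{"offset":[[0,0,0],[0,0,0]],"spin":[0.03,0.03]}' >/dev/null;python3 st.py; python3 -m creep '{"offset":[[0,0,0],[0,0,0]],"spin":[0.03,0.03]}' >/dev/null;python3 st.py
```

```text
F [ 0.71 -0.81  7.27] M [-0.195 -0.166  0.173] p [0.5744 0.1755 0.1048] xang -0.0144 w 0.133
F [ 1.47 -0.42  6.97] M [-0.165 -0.135  0.155] p [0.5744 0.1755 0.1048] xang -0.0444 w 0.136
```

```bash
python3 -m creep '{"offset":[[0,0,0],[0,0,0]],"spin":[0.03,0.03]}' >/dev/null;python3 st.py; python3 -m creep '{"offset":[[0,0,0],[0,0,0]],"spin":[0.03,0.03]}' >/dev/null;python3 st.py
```

```text
F [ 0.74 -0.02  6.88] M [-0.167 -0.127  0.152] p [0.5744 0.1755 0.1048] xang -0.0744 w 0.131
F [ 0.69 -0.66  7.04] M [-0.219 -0.155  0.185] p [0.5743 0.1754 0.1048] xang -0.1044 w 0.134
```

```bash
python3 -m creep '{"offset":[[0,0,0],[0,0,0]],"spin":[0.03,0.03]}' >/dev/null;python3 st.py; python3 -m creep '{"offset":[[0,0,0],[0,0,0]],"spin":[0.03,0.03]}' >/dev/null;python3 st.py
```

```text
F [ 0.66 -0.2   7.13] M [-0.195 -0.124  0.177] p [0.5743 0.1754 0.1048] xang -0.1344 w 0.142
F [ 1.68 -1.61  7.82] M [-0.166 -0.111  0.178] p [0.5743 0.1754 0.1048] xang -0.1643 w 0.131
```

```bash
python3 -m creep '{"offset":[[0,0,0],[0,0,0]],"spin":[0.03,0.03]}' >/dev/null;python3 st.py; python3 -m creep '{"offset":[[0,0,0],[0,0,0]],"spin":[0.03,0.03]}' >/dev/null;python3 st.py
```

```text
F [ 1.27 -1.29  7.05] M [-0.241 -0.089  0.24 ] p [0.5743 0.1754 0.1048] xang -0.1942 w 0.138
F [-0.03 -1.22  6.6 ] M [-0.204 -0.17   0.406] p [0.5744 0.1754 0.1048] xang -0.2237 w 0.131
```

```bash
python3 -m creep '{"offset":[[0,0,0],[0,0,0]],"spin":[0.03,0.03]}' >/dev/null;python3 st.py; python3 -m creep '{"offset":[[0,0,0],[0,0,0]],"spin":[0.03,0.03]}' >/dev/null;python3 st.py
```

```text
F [ 1.77 -1.3   7.57] M [-0.181 -0.1    0.508] p [0.5743 0.1753 0.1048] xang -0.2532 w 0.134
F [ 0.46 -0.64  6.77] M [-0.188 -0.177  0.61 ] p [0.5744 0.1753 0.1048] xang -0.2828 w 0.137
```

```bash
python3 -m creep '{"offset":[[0,0,0]],"spin":[0]}' >/dev/null;python3 st.py; python3 -m creep '{"offset":[[0,0,0],[0,0,0],[0,0,0]],"spin":[-0.04,-0.08,-0.08]}' >/dev/null;python3 st.py; python3 -m creep '{"offset":[[0,0,-0.05],[0,0,-0.05]],"spin":[-0.03,-0.03]}' >/dev/null;python3 st.py
```

```text
F [ 1.02 -0.42  6.73] M [-0.237 -0.15   0.608] p [0.5744 0.1753 0.1048] xang -0.2824 w 0.133
F [ 0.57 -1.56  7.35] M [-0.195 -0.173  0.254] p [0.5744 0.1754 0.1048] xang -0.203 w 0.136
F [ 1.31 -1.08  5.28] M [-0.325 -0.289  0.154] p [0.5743 0.1755 0.1049] xang -0.1743 w 0.133
```

```bash
python3 -m creep '{"offset":[[0,0,-0.05],[0,0,-0.05]],"spin":[-0.03,-0.03]}' >/dev/null;python3 st.py; python3 -m creep '{"offset":[[0,0,-0.05],[0,0,-0.05]],"spin":[-0.02,-0.02]}' >/dev/null;python3 st.py
```

```text
F [ 2.49 -1.15  3.64] M [-0.177 -0.43  -0.001] p [0.5743 0.1756 0.1049] xang -0.1452 w 0.139
F [ 2.75 -0.25  2.86] M [-0.071 -0.597 -0.04 ] p [0.5742 0.176  0.1051] xang -0.1247 w 0.133
```

Torque is off the pins; lift out gently and look at the ring.

```bash
python3 -m creep '{"offset":[[0,0,-0.1],[0,0,-0.3],[0,0,-0.5],[0,0,-0.7]],"spin":[0,0,0,0]}' >/dev/null;python3 st.py; python3 -m creep '{"offset":[[0,0,-0.4],[0,0,-1],[0,0,-3],[0,0,-6],[0,0,-9.5]],"spin":[0,0,0,0,0]}' >/dev/null;python3 -m creep '{"offset":[[0,0,0],[0,0,0]],"spin":[0,0]}'>/dev/null;python3 st.py
python3 - <<'E'
from h import *
c=cap('wrist'); cv2.imwrite('pics/w7.png',c['img'])
s=arm.read_state();print(s['joint_pos'].round(3),s['t'])
E
```

```text
F [ 2.2  -0.25 -1.55] M [ 0.034 -0.263  0.067] p [0.5731 0.1758 0.1116] xang -0.1248 w 0.137
F [-0.86  0.01 -1.89] M [-0.009 -0.021  0.044] p [0.5732 0.1761 0.208 ] xang -0.1245 w 0.132
[0.182 0.315 1.456 0.    1.373 1.877] 15.7
```

View pics/w7.png

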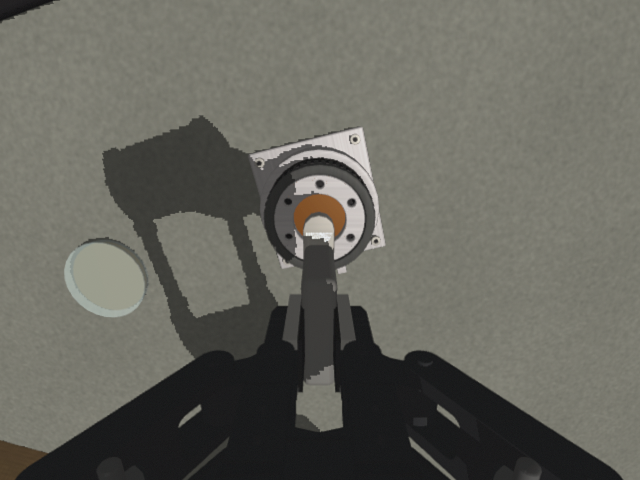

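Wrist view: holes at (320,184), (352,202), (351,237), (288,202), (289,237); filter intact amber in the bore; bar end at (318,214) as before, so the spanner has not slipped in the jaws. Back to the rest.

```bash
python3 -m creep '{"offset":[[0,3.5,0],[0,7,0],[0,11,0],[-0.2,15.5,0],[-0.3,20,0]],"spin":[0,0,0,0,0]}'>/dev/null; python3 -m creep '{"offset":[[0,4,0],[0,8,0],[-0.1,12.5,0],[-0.2,16.5,0],[-0.24,20.2,0]],"spin":[0.05,0.11,0.17,0.23,0.29]}'>/dev/null; python3 -m creep '{"offset":[[0,0,0],[0,0,0],[0,0,0]],"spin":[0,0,0]}'
python3 - <<'E'
from h import *
s=arm.read_state(); R=Rn.from_quat(s['tcp_rot']).as_matrix(); p=s['position']
print('tool delta cm to rest pose',((np.array([.5179,-.2226,.0386])-p)@R*100).round(2),'spin',round(float(np.arctan2(R[1,0],R[0,0])+.4155),4))
i=cv2.imread('pics/w7.png');
E
```

```text
t: 17.0
position: [0.5177, -0.2209, 0.2059]
tcp_rot: [0.979, -0.206, -0.001, -0.001]
ft_force: [-0.1, -0.2, -1.9]
width: 0.136
tool delta cm to rest pose [ 0.14  0.17 16.73] spin 0.0015
```

```bash
python3 -m creep '{"offset":[[0.1,0.15,4],[0.14,0.15,8],[0.14,0.15,11.5],[0.14,0.15,13.5],[0.14,0.15,14]],"spin":[0,0,0,0,0]}'>/dev/null; python3 -m creep '{"offset":[[0,0,0],[0,0,0],[0,0,0]],"spin":[0,0,0]}'
cat > d.py <<'E'
from h import *
s=arm.read_state(); R=Rn.from_quat(s['tcp_rot']).as_matrix(); p=s['position']
print('tool delta cm to rest pose',((np.array([.5179,-.2226,.0386])-p)@R*100).round(2),'spin',round(float(np.arctan2(R[1,0],R[0,0])+.4155),4))
E
python3 d.py; python3 -c "
from h import *
c=cap('wrist');cv2.imwrite('pics/w8.png',c['img'])"
```

```text
t: 17.8
position: [0.5203, -0.2245, 0.0687]
tcp_rot: [0.979, -0.206, 0.002, 0.001]
ft_force: [-0.4, -0.2, -2.6]
width: 0.135
tool delta cm to rest pose [-0.31 -0.08  3.01] spin 0.0014
```

View pics/w8.png

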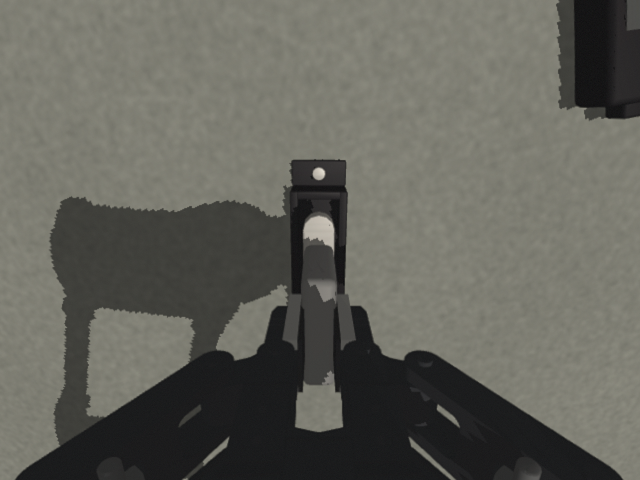

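Wrist view: bar end (318,215) centred in the tray (walls x≈292–346), square to it. Lowering.

```bash
python3 -m creep '{"offset":[[-0.1,0,0.3],[-0.1,0,0.6],[-0.1,0,0.9],[-0.1,0,0.9],[-0.1,0,0.9]],"spin":[0,0,0,0,0]}'>/dev/null; python3 st.py; python3 d.py
```

```text
F [-0.55  0.08 -2.15] M [-0.027 -0.002  0.007] p [ 0.5181 -0.2238  0.0579] xang -0.4148 w 0.138
tool delta cm to rest pose [-0.07 -0.1   1.93] spin 0.0007
```

```bash
python3 -m creep '{"offset":[[-0.05,-0.1,0.4],[-0.05,-0.1,0.8],[-0.05,-0.1,1.2],[-0.05,-0.1,1.5],[-0.05,-0.1,1.6]],"spin":[0,0,0,0,0]}'>/dev/null; python3 st.py; python3 -m creep '{"offset":[[0,0,0],[0,0,0]],"spin":[0,0]}'>/dev/null; python3 st.py; python3 d.py
```

```text
F [-0.29  0.03 -1.88] M [-0.034 -0.031  0.065] p [ 0.5179 -0.2225  0.0415] xang -0.4146 w 0.129
F [ 0.53 -0.58 -1.31] M [ 0.041 -0.036  0.002] p [ 0.5182 -0.2227  0.0422] xang -0.4147 w 0.134
tool delta cm to rest pose [-0.04  0.    0.36] spin 0.0008
```

```bash
python3 -m creep '{"offset":[[0,0,0.1],[0,0,0.2],[0,0,0.2]],"spin":[0,0,0]}'>/dev/null; python3 st.py; python3 -m creep '{"offset":[[0,0,0.1],[0,0,0.12]],"spin":[0,0]}'>/dev/null; python3 st.py;python3 -m creep '{"offset":[[0,0,0.06],[0,0,0.06]],"spin":[0,0]}'>/dev/null; python3 st.py
```

```text
F [ 0.31 -0.09 -1.61] M [0.012 0.009 0.052] p [ 0.518  -0.2226  0.04  ] xang -0.4147 w 0.133
F [ 0.06  0.26 -1.78] M [ 0.004 -0.032 -0.02 ] p [ 0.5181 -0.2227  0.0388] xang -0.4146 w 0.137
F [-0.44  0.21  0.22] M [ 0.098  0.131 -0.028] p [ 0.5182 -0.2227  0.0386] xang -0.4146 w 0.133
```

```bash
python3 -m creep '{"offset":[[0,0,0],[0,0,0],[0,0,0],[0,0,0],[0,0,0]],"spin":[0,0,0,0,0]}' -1; python3 -m creep '{"offset":[[0,0,-1],[0,0,-4],[0,0,-8],[0,0,-12],[0,0,-16]],"spin":[0,0,0,0,0]}'; python3 -m creep '{"offset":[[0,0,0],[0,0,0],[0,0,0]],"spin":[0,0,0]}'
python3 - <<'E'
from h import *
c=cap('wrist'); a=c['img'][125:265,255:365]; t=cap('top'); b=t['img'][150:360,90:560]
cv2.imwrite('pics/fin.png',np.hstack([cv2.resize(a,(330,420),interpolation=cv2.INTER_CUBIC),cv2.resize(b,(470,210)).repeat(2,0)[:420]]) )
old=cv2.imread('pics/top0.png')
for nm,(x,y,w,h) in dict(dish=(110,280,60,60),blower=(290,165,40,45),adapter=(490,245,50,70),rest=(398,280,42,60)).items():
    print(nm,np.abs(old[y:y+h,x:x+w].astype(int)-t['img'][y:y+h,x:x+w]).mean().round(2))
E
```

```text
t: 20.25
position: [0.5182, -0.2228, 0.0383]
tcp_rot: [0.979, -0.206, 0.0, 0.0]
ft_force: [-0.6, -0.1, 0.1]
width: 0.965
t: 20.75
position: [0.518, -0.2226, 0.2007]
tcp_rot: [0.979, -0.206, 0.0, 0.0]
ft_force: [0.7, -0.2, 0.4]
width: 0.997
t: 21.05
position: [0.5172, -0.2222, 0.1974]
tcp_rot: [0.979, -0.206, -0.001, -0.0]
ft_force: [-1.0, 0.1, 0.8]
width: 1.001
dish 5.17
blower 4.92
adapter 53.61
rest 21.74
```

View pics/fin.png

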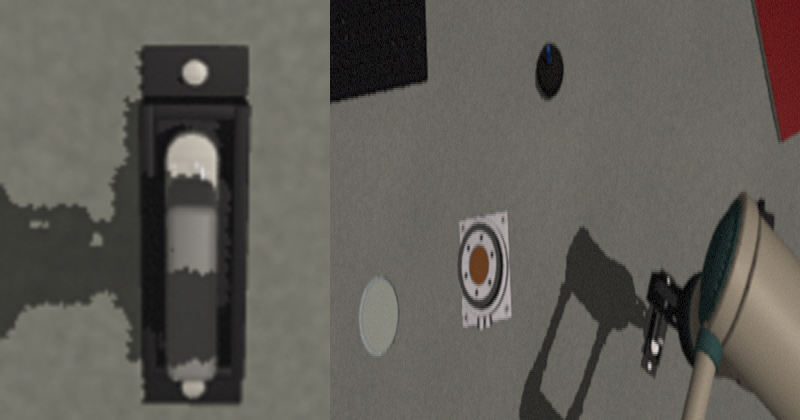

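The close-up shows the spanner seated in its rest. In the top view the dish, blower and mount are unchanged, and the adapter is only hidden behind the arm.

```bash
python3 -c "
from bench import arm
print(arm.finish_job(), arm.read_state()['t'])"
```

```text
the job is handed in; nothing more can be done
the job is handed in; nothing more can be done
```

The retaining ring is home and snug, the spanner is back in its rest, and I handed the job in at about 21 s of the 72 allowed.

- **Fitting the pins:** I located the holes with the wrist camera. Both pins went straight in to the bottom of the holes, at the depth the given sizes predict, so no feeling around was needed.
- **Tightening:** I turned the ring clockwise with about 7–8 N of push. The thread dragged at about 0.16 N m. After about 0.9 rad of turning the torque rose steeply, which marked the ring reaching home. I stopped at about 0.61 N m, a little above the 0.5 asked for and well below 1. The wrist torque reading is only good to about ±0.05 N m.
- **Finishing:** I took the torque off before lifting out.

**Last checks:**
- **Spanner:** it is seated square in its rest, and the gripper is open and clear of everything.
- **Filter:** it looked intact in the picture taken after lifting off.
- **Dish and blower:** they had not moved in the top view.
- **Adapter:** the arm hid it in the last top picture, so I could not confirm its position there. It was in place in an earlier picture and I never worked near it.
- **Ring angle:** I judged "home" from the steep rise in torque. I did not measure the ring's final angle separately.

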